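# Set sprung tweezers to the gauge marks and hold

### The job

Lift the sprung tweezers off their rest and, with the limbs still well open, pass the pin at their tail through the eye of the gauge stand until the two tips are above the two engraved lines on its plate. Then squeeze the limbs gently until the gap between the tips matches the lines (10 mm), never letting the tips close together, and finish still gripping the tweezers steadily like that, level and with the tips clear above the plate, so that a washer can be set between them. Leave the other things on the bench alone.

Things in the scene. Friction and masses are not known exactly. Their poses are not given: they have to be found in the camera images.
- grip_centre (a point): Middle of the steel sprung tweezers, between the two ribbed grip faces, 7 mm above their underside. Axes: x to the tips, y to the left limb, z up. Weight about 50 g; tips at x = +38 mm, head block (22 mm wide) x = -92 to -68 mm, end of tail pin x = -124 mm. They lie level on the rest, this point 37 mm above the bench, free space below it. Grasp here from above, closing across y.
- tail_end (a point): End of the tweezers' tail pin: a straight round rod 5 mm in diameter and 32 mm long with a tapered end, sticking out of the head along the tweezers' -x, at the same height as grip_centre.
- tip_left (a point): Inner face of the tip of the left limb (on the tweezers' +y side), 6 mm above their underside. The tip gap is the distance between tip_left and tip_right.
- tip_right (a point): Inner face of the tip of the right limb (-y side).
- limb_left: Left limb (+y side), origin at its hinge in the head. Its ribbed grip face is on the outer side, 26 mm long, 14 mm high. Outside width over both grip faces: 43 mm sprung open (tip gap 24 mm), 39 mm at gap 18, 36 mm at gap 13.5, 34 mm at gap 10, 32 mm at gap 7. Each mm of width is 1.6 mm of gap.
- limb_right: Right limb (-y side), the mirror of the left; origin at its hinge in the head. Both limbs always swing evenly. Squeezing at the grip faces takes about 7 N a side at the start of the travel and 12 N at the 10 mm gap.
- tool_rest: Fixed low rest for the tweezers, base 138 x 64 x 6 mm. Origin on the bench under the tweezers' head, x towards the tips. One support 30 mm high is under the head (with cheeks 40 mm high beside it), one under the tips; between them the grip faces are free, their middle 80 mm ahead of the origin. A wall screen hangs over the bench: stay low, fingers near 0.2 m passes it and the pan.
- gauge_stand: Fixed metal stand, base 186 x 64 x 16 mm. Origin on the bench under the eye, x towards the gauge plate. The gauge plate is 30 x 50 mm, centred 150 mm ahead of the origin, its top 40 mm above the bench. Between this stand and the tweezers' rest stand the balance (round pan, top 0.11 m) and, behind the pan, a tall hood: carry things past in front of the hood, above the pan.
- eye (a point): Centre of the eye: upright steel ring on a post, 5 mm thick, hole 14 mm, outside 26 mm, 65 mm above the bench. x along the hole towards the gauge plate, z up. The tail pin enters from the +x side, moving along -x. With the tips right over the lines the pin's end stands 14 mm past this point and grip_centre is 110 mm ahead of it.
- mark_left (a point): Point on the left engraved line (y = +5 mm of the stand, 148 mm ahead of the eye) on top of the gauge plate, above which the left tip belongs. The lines run along x, 10 mm apart.
- mark_right (a point): Point on the right engraved line (y = -5 mm), above which the right tip belongs.
- air_cap: Spray gun air cap, 30 x 30 x 24 mm, bystander; origin at its underside.
- fluid_nozzle: Small brass nozzle, 14 x 16 x 26 mm, bystander; origin at its underside.
- sanding_block: Dark foam sanding block, 63 x 110 x 22 mm, bystander; origin at its underside.

How it is judged (in metres and radians):
On the way:
1. the tail pin is through the eye while the tips are still well open (gap over 14 mm) (x of tail_end in the frame of eye between -0.03 and -0.004 m and y of tail_end in the frame of eye between -0.007 and 0.007 m and z of tail_end in the frame of eye between -0.007 and 0.007 m and distance between tip_left and tip_right above 0.014 m), for 0.1 s.
At the end, for the whole second after the job is handed in: The fingers still hold both limbs, at rest; the tip gap is 10 mm within 2 mm; each tip is within 8 mm (seen from above) of its marked point and at least 12 mm above the gauge plate; the tail pin is through the eye; the tweezers are level within 0.15 rad (distance between tip_left and tip_right between 0.008 and 0.012 m and horizontal distance between tip_left and mark_left below 0.008 m and horizontal distance between tip_right and mark_right below 0.008 m and z of tip_left in the frame of mark_left above 0.012 m and z of tip_right in the frame of mark_right above 0.012 m and x of tail_end in the frame of eye below -0.004 m and y of tail_end in the frame of eye between -0.007 and 0.007 m and z of tail_end in the frame of eye between -0.007 and 0.007 m and angle between grip_centre's own z axis and vertical below 0.15 rad and contact force between the fingers and limb_left above 1 N and contact force between the fingers and limb_right above 1 N and linear speed of each of limb_left, limb_right below 0.02 m/s); the arm keeps its last pose, push and grip.
It fails at once if the tips close together (gap under 3 mm) (distance between tip_left and tip_right below 0.003 m).
It fails at once if a bystander is knocked away (over 30 mm) (distance of any of air_cap, fluid_nozzle, sanding_block from where it was at the start of the episode above 0.03 m).
It also fails if it takes over 51 s, if anything falls off the work surface, if the arm or the gripper's body presses on something with over 40 N, if the wrist force passes 120 N, or if a joint passes its speed limit or range.

### The arm

A 6-joint arm with a two-finger parallel gripper is mounted at the origin on a cart in front of the work surface, level with it; the furniture and walls round the work are solid. World frame = base frame: x ahead of the robot, y to its left, z up, the work surface at z = 0. Lengths are in m, angles in degrees, forces in N, time in s.
With the tool pointing down it reaches from about 0.25 to 0.725 m from the base axis. Payload 9.7 kg.
Tool frame: the origin (TCP) lies at the very end of the fingers, on their centre line; the grasp point (between the pads) lies 19 mm behind it; z points along the fingers, y is the direction in which the jaws open and shut (so a half turn about z gives the same grasp; the last joint's range is limited). The gripper opens to 85 mm and grips with 20 to 120 N. Pads are 22 mm wide; open, the fingers measure 114 mm over their backs; the gripper's body (76 mm by 85 mm) begins 54 mm behind the grasp point. The pads swing forward as they close: fully open they stand 13 mm farther back than shut.
Start: joints at [69.156, 4.979, 10.078, 95.1, 0, 90], TCP at [0.196, 0.514, 0.205] pointing down, gripper open.
Joint ranges: [-179.16, 179.16], [-48.56, 103.87], [-65.8, 70.77], [-126.05, 130.52], [-82.76, 87.17], [-180, 180]. Speed limits (degrees/s): [127.2, 127.2, 147.25, 180, 180, 180].

### API

Orientations are given as [roll, pitch, yaw] about the fixed x, y, z axes, in that order (R = Rz(yaw) Ry(pitch) Rx(roll)).
In Python, from workcell import bot gives the robot as it stands.
- The arm moves only by the shell command python3 -m pendant 'ROWS' [FORCE]. ROWS is JSON, a list that holds one entry, the list of rows, each a list of 7 numbers: the shift along the tool's x, y, z in cm, then the turn, a rotation vector about the tool's x, y, z in rad, then the opening in per cent of the stroke, from 0 (shut) to 100 (fully open). In form: [[[dx, dy, dz, ax, ay, az, gripper], ...]]. A call has 1 to 5 rows; each row shifts and turns the pose as measured when the row begins, along the tool's axes as they then stand; what a row does not reach is not made up. A row lasts 1/12 s, in which the tool goes at most 41.7 mm and 7.16 degrees, less where a joint would pass 70% of its speed; a pose out of reach is approached as far as the arm can. A call with a gripper value outside its range is refused whole. The fingers move at their own pace and stop on an object; FORCE is the grip in N (left out, the last holds). Time passes only in rows, so rows that do not move let the fingers close. It gives the time, the measured TCP pose, the force and the opening at its end, in the units of the state.
- bot.get_obs(): the state, without advancing time (a new reading comes with each control period).
- bot.camera(name): name is "scene" or "top" or "wrist"; returns the picture (400x640x3 uint8, red, green, blue); there is no depth.
- bot.get_calibration(name): a dict with "intrinsics" (3x3 intrinsics, pixels), "pose" (4x4, takes a point from camera to world coordinates); the wrist camera has in their place "T_tool_cam" (4x4, takes a point from camera to tool coordinates, whose origin is the TCP and whose axes are the flange's). Camera axes: x right, y down, z forward; pixel columns grow to the right and rows downward; lengths in m; the calibration is good to about 2 mm. The wrist camera is an equidistant fisheye: a pixel r from the principal point sees the ray r / f radians off the axis. A picture is of the moment at which its call begins: read the wrist's pose just before it. get_calibration takes no time and is no camera call.
- bot.job_done(): hands the job in, once; it reports no verdict.
Trained networks look in the newest picture that a camera, given by its name, has taken for a name from the list of things; names that differ only in an ending like _2 or _b are one class to them, and where a whole thing is asked for, a point or a joint stands for the part that bears it (a point fixed in the world has none). Each returns a list of dicts, best first, with "confidence" (0 to 1); they miss things now and then, are a little off and sometimes report something else, mostly with a low value. They report only what shows in the picture. A call takes as long as a camera call.
- bot.masks_of(camera, thing): "pixels" (400x640 bool, what is visible of it) and "extent" ([left, top, right, bottom] in pixels, round what is visible of it).
- bot.mark_of(camera, thing): "uv" ([column, row] in pixels: a listed point, or the origin of a listed thing).
The state is a dict: "time": time; "q": joint angles; "qd": joint speeds; "joint_efforts": joint torques, N m; "ee_pos": TCP position; "tcp_rot": TCP orientation; "wrist_force": force on the tool from outside, world axes, zero at the start; "torque": the same for the moment, N m; "opening": finger opening in m.
Only numpy, scipy, OpenCV 4.12 (cv2) and the standard library are available. Lean on these libraries where they do the work, as an engineer would, in place of code of your own. Each camera call takes 0.05 s, during which the arm holds its last target. There are 200 camera calls.

## Working session

There is one attempt and no reset: what is moved stays moved. The work goes in short steps, Python scripts to look and compute and a shell command to move; the robot and the scene stay as the last step left them, time stands still between calls to the robot, and variables do not carry over. Pictures are saved under pics/ and viewed, about 8 in all and at most 12, crops included, and the job is handed in when it is done.

```bash
mkdir -p pics; cat > h.py <<'E'
import numpy as np, cv2, json
from workcell import bot
from scipy.spatial.transform import Rotation as R
def obs():
    o=bot.get_obs(); return o,np.array(o["ee_pos"]),R.from_euler('xyz',o["tcp_rot"],degrees=True).as_matrix()
def ray(cam,uv,st=None):
    c=bot.get_calibration(cam);K=np.array(c["intrinsics"]);u,v=uv
    x=(u-K[0,2])/K[0,0];y=(v-K[1,2])/K[1,1]
    if cam=="wrist":
        _,p,Rm=st; T=np.eye(4);T[:3,:3]=Rm;T[:3,3]=p;T=T@np.array(c["T_tool_cam"])
        r=np.hypot(x,y); d=np.array([x/r*np.sin(r),y/r*np.sin(r),np.cos(r)]) if r>0 else np.array([0,0,1.])
    else: T=np.array(c["pose"]); d=np.array([x,y,1.])
    d=T[:3,:3]@d; return T[:3,3],d/np.linalg.norm(d)
def atz(cam,uv,z,st=None):
    o,d=ray(cam,uv,st); return o+d*(z-o[2])/d[2]
def tri(rays):
    A=np.zeros((3,3));b=np.zeros(3)
    for o,d in rays: P=np.eye(3)-np.outer(d,d);A+=P;b+=P@o
    x=np.linalg.solve(A,b); return x,[np.linalg.norm((np.eye(3)-np.outer(d,d))@(x-o)) for o,d in rays]
E
python3 - <<'E'
from h import *
print(bot.get_obs())
Z=dict(grip_centre=.037,tail_end=.037,tip_left=.036,tip_right=.036,tool_rest=0,gauge_stand=0,eye=.065,mark_left=.04,mark_right=.04,air_cap=0,fluid_nozzle=0,sanding_block=0)
for cam in ["scene","top","wrist"]:
    st=obs(); im=bot.camera(cam); cv2.imwrite(f"pics/{cam}0.png",im[:,:,::-1])
    for n,z in Z.items():
        for m in bot.mark_of(cam,n)[:2]:
            print(cam,n,np.round(m["uv"],1),round(m["confidence"],2),np.round(atz(cam,m["uv"],z,st),4))
E
```

```text
{'time': 0.0, 'q': array([ 6.91555618e+01,  5.01165145e+00,  1.00324230e+01,  9.50981077e+01,
       -4.37513550e-04,  9.00010958e+01]), 'qd': array([-0.02384752,  0.03646968, -0.03262471, -0.01192184, -0.05653015,
        0.01181408]), 'joint_efforts': array([-8.55877388e-04, -5.20388174e+01,  4.64807010e+01,  1.60359970e-02,
       -4.17131707e-05,  2.09641456e-05]), 'ee_pos': array([0.19561513, 0.51375308, 0.2040596 ]), 'tcp_rot': array([-1.79922664e+02,  4.38992203e-04,  1.59154467e+02]), 'wrist_force': array([ 0.03597056, -0.04677703, -0.21995433]), 'torque': array([ 0.03859358,  0.00941429, -0.00968973]), 'opening': 0.08570080637309802}
scene grip_centre [378.1 252.3] 0.95 [ 0.4264 -0.2016  0.037 ]
scene tail_end [327.6 248.7] 0.6 [ 0.3653 -0.0816  0.037 ]
scene tail_end [339.4 259. ] 0.2 [ 0.3441 -0.1318  0.037 ]
scene tip_left [386.9 249.9] 0.66 [ 0.4504 -0.2154  0.036 ]
scene tip_right [389.  252.9] 0.62 [ 0.4414 -0.2262  0.036 ]
scene tool_rest [343.8 257.1] 0.97 [ 0.4005 -0.1121  0.    ]
scene gauge_stand [214.5 206.3] 0.79 [0.4005 0.3685 0.    ]
scene eye [213.3 190.5] 0.
[... 1335 characters left out ...]
.2 352.6] 0.6 [ 0.3722 -0.0761  0.037 ]
wrist tip_left [ 89.1 380.5] 0.43 [ 0.4605 -0.201   0.036 ]
wrist tip_right [ 80.6 371.6] 0.61 [ 0.4289 -0.2029  0.036 ]
wrist tool_rest [ 94.2 347.3] 0.98 [ 0.3854 -0.1175  0.    ]
wrist gauge_stand [286.7 318. ] 0.76 [0.4017 0.3728 0.    ]
wrist eye [279.6 353.2] 0.6 [0.4122 0.3635 0.065 ]
wrist eye [ 60.  345.6] 0.41 [ 0.3248 -0.1323  0.065 ]
wrist mark_right [ 64.3 354.4] 0.16 [ 0.3682 -0.2016  0.04  ]
wrist air_cap [ 64.6 354.5] 0.4 [ 0.3987 -0.2898  0.    ]
wrist fluid_nozzle [ 58.9 339.9] 0.5 [ 0.3506 -0.256   0.    ]
wrist sanding_block [ 66.1 354.8] 0.71 [ 0.4    -0.2826  0.    ]
wrist sanding_block [ 93.  361.8] 0.27 [ 0.4292 -0.1755  0.    ]
```

```bash
python3 - <<'E'
import cv2,numpy as np
a=cv2.imread('pics/scene0.png');b=cv2.imread('pics/top0.png')
cv2.imwrite('pics/t1.png',cv2.resize(b[110:320,150:480],None,fx=2.4,fy=2.4,interpolation=cv2.INTER_CUBIC))
E
```

```text
(no output)
```

View pics/t1.png

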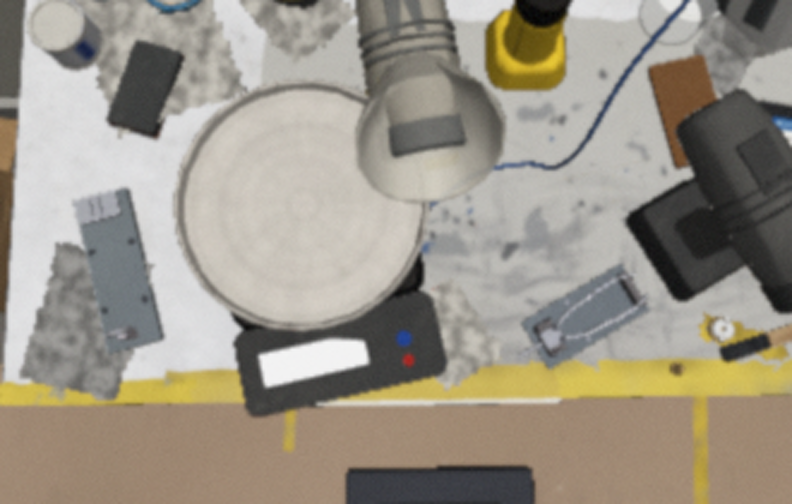

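View pics/scene0.png

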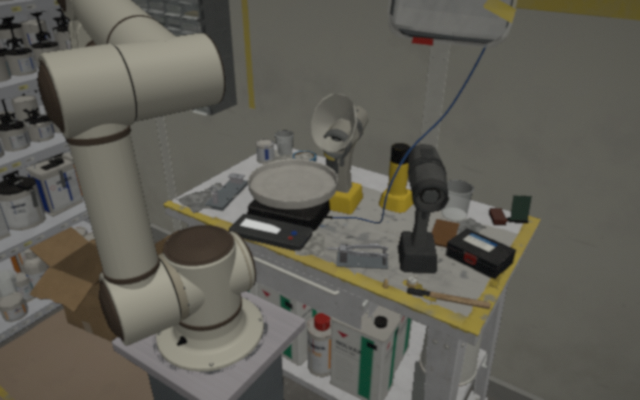

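The top view (2.4× crop) shows the rest and tweezers near (585,315), with the stand at left (120,270). The pan and hood sit between them, and the drill is just beyond the tips at (690,240). The scene view agrees. I'll plan a low path over the pan to a viewing pose above the tweezers.

```bash
cat >> h.py <<'E'
def plan(P,yaw,step=4.0,rot=.12,g=100):
    """rows (cm, rad) from the present pose to P, yaw (tool down)"""
    _,p,Rm=obs(); P=np.array(P)
    Rt=R.from_euler('xyz',[180,0,yaw],degrees=True).as_matrix()
    w=R.from_matrix(Rm.T@Rt).as_rotvec()
    n=int(np.ceil(max(np.linalg.norm(P-p)*100/step,np.linalg.norm(w)/rot,1)))
    print("n",n,"dist mm",np.round((P-p)*1000,1),"w",np.round(w,3))
    for k in range(n):
        Rk=Rm@R.from_rotvec(w*k/n).as_matrix()
        print([float(x) for x in np.round(np.r_[Rk.T@(P-p)*100/n,w/n],2)]+[g])
E
python3 - <<'E'
from h import *
plan([.41,-.175,.20],117.5)
c=bot.get_calibration("wrist");print(c)
print(np.round(atz("top",(150+430/2.4,110+150/2.4),.2),3),np.round(atz("top",(150+275/2.4,110+205/2.4),.11),3))
for px in [(630,220),(685,298),(780,300)]: print(np.round(atz("top",(150+px[0]/2.4,110+px[1]/2.4),.06),3))
E
```

```text
n 19 dist mm [ 214.3 -689.    -4.8] w [-0.     0.     0.727]
[-2.34, -2.99, 0.03, -0.0, 0.0, 0.04, 100]
[-2.46, -2.9, 0.03, -0.0, 0.0, 0.04, 100]
[-2.57, -2.8, 0.03, -0.0, 0.0, 0.04, 100]
[-2.67, -2.7, 0.03, -0.0, 0.0, 0.04, 100]
[-2.77, -2.6, 0.03, -0.0, 0.0, 0.04, 100]
[-2.87, -2.49, 0.03, -0.0, 0.0, 0.04, 100]
[-2.96, -2.38, 0.03, -0.0, 0.0, 0.04, 100]
[-3.05, -2.26, 0.03, -0.0, 0.0, 0.04, 100]
[-3.14, -2.14, 0.03, -0.0, 0.0, 0.04, 100]
[-3.22, -2.02, 0.03, -0.0, 0.0, 0.04, 100]
[-3.29, -1.9, 0.03, -0.0, 0.0, 0.04, 100]
[-3.36, -1.77, 0.03, -0.0, 0.0, 0.04, 100]
[-3.43, -1.64, 0.03, -0.0, 0.0, 0.04, 100]
[-3.49, -1.51, 0.03, -0.0, 0.0, 0.04, 100]
[-3.54, -1.37, 0.03, -0.0, 0.0, 0.04, 100]
[-3.59, -1.24, 0.03, -0.0, 0.0, 0.04, 100]
[-3.64, -1.1, 0.03, -0.0, 0.0, 0.04, 100]
[-3.67, -0.96, 0.03, -0.0, 0.0, 0.04, 100]
[-3.71, -0.82, 0.03, -0.0, 0.0, 0.04, 100]
{'intrinsics': array([[309.70691629,   0.        , 324.09492001],
       [  0.        , 309.70691629, 199.04367414],
       [  0.        ,   0.        ,   1.        ]]), 'T_tool_cam': array([[ 3.73916063e-05, -9.45371899e-01, -3.25993821e-01,
         8.31700442e-02],
       [ 9.99999865e-01, -1.33415227e-04,  5.01600326e-04,
        -2.41274165e-04],
       [-5.17691393e-04, -3.25993796e-01,  9.45371766e-01,
        -1.68405431e-01],
       [ 0.00000000e+00,  0.00000000e+00,  0.00000000e+00,
         1.00000000e+00]])}
[0.571 0.019 0.2  ] [0.534 0.185 0.11 ]
[ 0.52  -0.206  0.06 ]
[ 0.432 -0.262  0.06 ]
[ 0.429 -0.367  0.06 ]
```

```bash
python3 -m pendant '[[[-2.4,-3,0,0,0,0.04,100],[-2.5,-2.9,0,0,0,0.04,100],[-2.6,-2.8,0,0,0,0.04,100],[-2.7,-2.7,0,0,0,0.04,100],[-2.8,-2.6,0,0,0,0.04,100]]]' && python3 -m pendant '[[[-2.9,-2.5,0,0,0,0.04,100],[-3,-2.4,0,0,0,0.04,100],[-3.1,-2.3,0,0,0,0.04,100],[-3.1,-2.1,0,0,0,0.04,100],[-3.2,-2,0,0,0,0.04,100]]]'
python3 - <<'E'
from h import *
plan([.41,-.175,.20],117.5)
E
```

```text
time: 2.37
ee_pos: [0.2523, 0.3304, 0.2005]
tcp_rot: [-179.7, -0.0, 147.8]
wrist_force: [1.1, -1.2, -0.2]
opening: 0.0853
time: 2.78
ee_pos: [0.3063, 0.1394, 0.2013]
tcp_rot: [-179.9, 0.1, 135.9]
wrist_force: [1.6, 0.6, 0.4]
opening: 0.0854
n 9 dist mm [ 103.7 -314.4   -1.3] w [-0.001  0.002  0.322]
[-3.26, -1.71, 0.02, -0.0, 0.0, 0.04, 100]
[-3.32, -1.59, 0.02, -0.0, 0.0, 0.04, 100]
[-3.37, -1.47, 0.02, -0.0, 0.0, 0.04, 100]
[-3.42, -1.35, 0.02, -0.0, 0.0, 0.04, 100]
[-3.47, -1.23, 0.02, -0.0, 0.0, 0.04, 100]
[-3.51, -1.1, 0.02, -0.0, 0.0, 0.04, 100]
[-3.55, -0.98, 0.02, -0.0, 0.0, 0.04, 100]
[-3.58, -0.85, 0.02, -0.0, 0.0, 0.04, 100]
[-3.61, -0.72, 0.02, -0.0, 0.0, 0.04, 100]
```

```bash
python3 -m pendant '[[[-3.3,-1.7,0,0,0,0.04,100],[-3.3,-1.6,0,0,0,0.04,100],[-3.4,-1.5,0,0,0,0.04,100],[-3.4,-1.3,0,0,0,0.04,100],[-3.5,-1.2,0,0,0,0.04,100]]]' && python3 -m pendant '[[[-3.5,-1.1,0,0,0,0.04,100],[-3.5,-1,0,0,0,0.04,100],[-3.6,-0.9,0,0,0,0.04,100],[-2,-0.4,0,0,0,0,100],[0,0,0,0,0,0,100]]]'
python3 - <<'E'
from h import *
Z=dict(grip_centre=.037,tail_end=.037,tip_left=.036,tip_right=.036,limb_left=.037,limb_right=.037,tool_rest=0,fluid_nozzle=0)
for cam in ["wrist","top"]:
    st=obs(); im=bot.camera(cam); cv2.imwrite(f"pics/{cam}1.png",im[:,:,::-1])
    print(st[1],st[0]["tcp_rot"],st[0]["q"])
    for n,z in Z.items():
        for m in bot.mark_of(cam,n)[:1]:
            print(cam,n,np.round(m["uv"],1),round(m["confidence"],2),np.round(atz(cam,m["uv"],z,st),4))
E
```

```text
time: 3.2
ee_pos: [0.3626, -0.0457, 0.2037]
tcp_rot: [179.7, 0.3, 123.9]
wrist_force: [1.2, 0.7, -0.6]
opening: 0.0856
time: 3.62
ee_pos: [0.3984, -0.1847, 0.2043]
tcp_rot: [179.5, 0.4, 116.1]
wrist_force: [0.3, 1.2, 0.2]
opening: 0.0854
[ 0.3984118  -0.18474059  0.20426557] [179.54984759   0.4333319  116.11651829] [-2.49318897e+01 -1.07616697e+01 -5.07524175e+00  9.50664450e+01
  7.76607962e-02  3.89503099e+01]
wrist tail_end [343.8  72.9] 0.94 [ 0.3714 -0.0782  0.037 ]
wrist tip_left [361.3 210.1] 0.6 [ 0.4604 -0.2078  0.036 ]
wrist tip_right [341.9 213.3] 0.92 [ 0.4416 -0.2213  0.036 ]
wrist limb_left [353.8 117.8] 0.6 [ 0.4028 -0.117   0.037 ]
wrist limb_right [339.8 118.2] 0.67 [ 0.3895 -0.1242  0.037 ]
wrist tool_rest [345.  111.6] 0.8 [ 0.3947 -0.1159  0.    ]
wrist fluid_nozzle [265.8 204.3] 0.65 [ 0.3562 -0.2654  0.    ]
[ 0.3981321  -0.18060494  0.20517186] [179.4851505    0.45439453 116.42632311] [-24.48106597 -11.06821396  -5.23351566  95.15738371   0.11306809
  39.09123766]
top grip_centre [406.7 235.6] 0.48 [ 0.4311 -0.191   0.037 ]
top tail_end [363.2 256.1] 0.47 [ 0.3777 -0.0713  0.037 ]
top tip_right [379.4 244.5] 0.6 [ 0.4081 -0.1162  0.036 ]
top tool_rest [378.3 251.2] 0.77 [ 0.3912 -0.1177  0.    ]
```

View pics/wrist1.png

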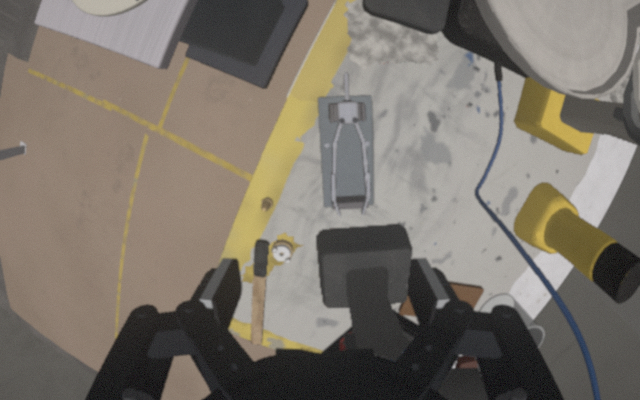

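The wrist view shows the tail at (346,75) and the tips at (337–365,210), with the drill battery just past the tips at (365,265). I'll check the drill's clearance before going down.

```bash
python3 - <<'E'
from h import *
im=bot.camera("scene")[:,:,::-1];b=cv2.imread('pics/top1.png')
a=cv2.resize(im[100:320,300:560],(520,440));b=cv2.resize(b[130:300,330:480],(397,450))[:440]
b=b[:, :270] if False else cv2.resize(b,(280,317)); c=np.zeros((440,800,3),np.uint8);c[:,:520]=a;c[:317,520:]=b
cv2.imwrite('pics/c2.png',c)
st=obs()
s=np.array([.432,-.183,.037])
for u in [(318,228),(410,226)]:print(atz("wrist",u,.06,st))
E
```

```text
[ 0.42010011 -0.23729728  0.06      ]
[ 0.51342809 -0.18974754  0.06      ]
```

View pics/c2.png

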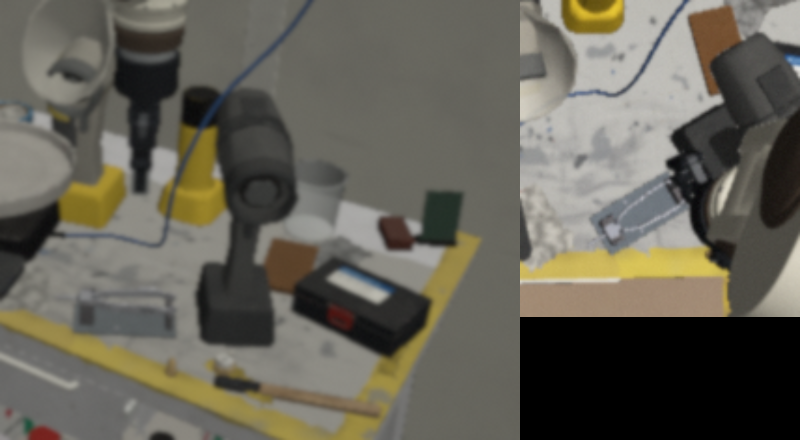

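```bash
python3 - <<'E'
from h import *
for s,t in [((431,195),(150+775/2.4,110+290/2.4)),((418,155),(150+735/2.4,110+110/2.4)),((417,175),(150+690/2.4,110+145/2.4))]:
    print([np.round(v,3) for v in tri([ray("scene",s),ray("top",t)])])
for z in (.1,.15,.2,.25):
  for t in [(685,130),(735,240),(765,300)]: print(z,np.round(atz("top",(150+t[0]/2.4,110+t[1]/2.4),z),3))
E
```

```text
[array([ 0.434, -0.307,  0.237]), array([0.016, 0.016])]
[array([ 0.575, -0.239,  0.28 ]), array([0.015, 0.015])]
[array([ 0.568, -0.23 ,  0.215]), array([0., 0.])]
0.1 [ 0.613 -0.262  0.1  ]
0.1 [ 0.491 -0.308  0.1  ]
0.1 [ 0.426 -0.335  0.1  ]
0.15 [ 0.6   -0.247  0.15 ]
0.15 [ 0.484 -0.29   0.15 ]
0.15 [ 0.423 -0.316  0.15 ]
0.2 [ 0.587 -0.231  0.2  ]
0.2 [ 0.478 -0.273  0.2  ]
0.2 [ 0.42  -0.297  0.2  ]
0.25 [ 0.574 -0.216  0.25 ]
0.25 [ 0.471 -0.255  0.25 ]
0.25 [ 0.416 -0.278  0.25 ]
```

```bash
python3 - <<'E'
from h import *
plan([.432,-.183,.10],120.3,step=3)
E
```

```text
n 4 dist mm [  34.    -1.6 -104.8] w [ 0.008  0.008 -0.069]
[-0.39, 0.72, 2.63, 0.0, 0.0, -0.02, 100]
[-0.41, 0.72, 2.63, 0.0, 0.0, -0.02, 100]
[-0.43, 0.72, 2.62, 0.0, 0.0, -0.02, 100]
[-0.44, 0.72, 2.62, 0.0, 0.0, -0.02, 100]
```

```bash
python3 -m pendant '[[[-0.4,0.7,2.6,0.002,0.002,-0.02,100],[-0.4,0.7,2.6,0.002,0.002,-0.02,100],[-0.4,0.7,2.6,0.002,0.002,-0.02,100],[-0.4,0.7,2.6,0.002,0.002,-0.02,100],[0,0,0,0,0,0,100]]]' && python3 -m pendant '[[[0,0,0,0,0,0,100],[0,0,0,0,0,0,100]]]'
python3 - <<'E'
from h import *
Z=dict(grip_centre=.037,tail_end=.037,tip_left=.036,tip_right=.036,limb_left=.037,limb_right=.037,tool_rest=0)
for cam in ["wrist"]:
    st=obs(); im=bot.camera(cam); cv2.imwrite(f"pics/{cam}2.png",im[:,:,::-1])
    print(st[1],st[0]["tcp_rot"],st[0]["q"])
    for n,z in Z.items():
        for m in bot.mark_of(cam,n)[:1]:
            print(cam,n,np.round(m["uv"],1),round(m["confidence"],2),np.round(atz(cam,m["uv"],z,st),4))
E
```

```text
time: 4.98
ee_pos: [0.4333, -0.1836, 0.0997]
tcp_rot: [179.8, 0.2, 121.1]
wrist_force: [-1.2, 0.8, 0.0]
opening: 0.0854
time: 5.15
ee_pos: [0.4325, -0.1833, 0.1]
tcp_rot: [179.9, 0.1, 121.0]
wrist_force: [-0.2, -1.4, 1.1]
opening: 0.0855
[ 0.43247635 -0.18333812  0.10004839] [1.79898410e+02 1.44325093e-01 1.21002333e+02] [-2.29715610e+01 -7.01372274e+00 -1.33205555e+01  8.35166940e+01
 -2.72445167e-03  3.60259743e+01]
wrist grip_centre [336.9 109.3] 0.21 [ 0.4033 -0.1152  0.037 ]
wrist tail_end [327.8  44.2] 0.83 [ 0.3723 -0.0768  0.037 ]
wrist tip_left [333.9 244.7] 0.98 [ 0.4596 -0.2111  0.036 ]
wrist limb_left [334.7 110.9] 0.59 [ 0.4025 -0.1171  0.037 ]
wrist limb_right [315.4 113.7] 0.62 [ 0.3914 -0.1262  0.037 ]
```

View pics/wrist2.png

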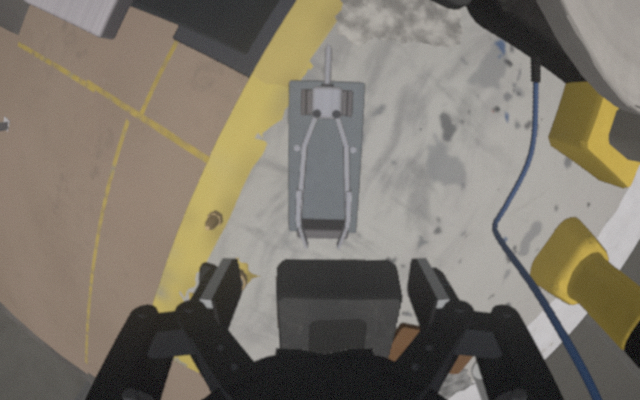

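```bash
python3 - <<'E'
from h import *
st=obs()
tail=atz("wrist",(328,45),.037,st);tip=atz("wrist",(323.5,243),.037,st);hin=atz("wrist",(325,112),.037,st)
d=tip-tail;L=np.linalg.norm(d);yaw=np.degrees(np.arctan2(d[1],d[0]))
g=tail+d/L*.124;g2=tip-d/L*.038
print(tail,tip,hin,L,yaw,g,g2)
G=(g+g2)/2
plan([G[0],G[1],.015],180+yaw,step=2)
E
```

```text
[ 0.37333072 -0.07747659  0.037     ] [ 0.45160601 -0.21409262  0.037     ] [ 0.39743467 -0.12175746  0.037     ] 0.15745146038682756 -60.18908725256337 [ 0.43497598 -0.18506777  0.037     ] [ 0.43271472 -0.18112113  0.037     ]
n 5 dist mm [  0.9   0.4 -85.1] w [0.003 0.004 0.021]
[0.01, 0.01, 1.7, 0.0, 0.0, 0.0, 100]
[0.0, 0.02, 1.7, 0.0, 0.0, 0.0, 100]
[0.0, 0.02, 1.7, 0.0, 0.0, 0.0, 100]
[0.0, 0.02, 1.7, 0.0, 0.0, 0.0, 100]
[0.0, 0.02, 1.7, 0.0, 0.0, 0.0, 100]
```

```bash
python3 -m pendant '[[[0,0,2,0.001,0.001,0.01,100],[0,0,2,0,0,0.01,100],[0,0,2,0,0,0,100],[0,0,1.5,0,0,0,100],[0,0,1,0,0,0,100]]]' 30 && python3 -m pendant '[[[0,0,0,0,0,0,60],[0,0,0,0,0,0,60],[0,0,0,0,0,0,60],[0,0,0,0,0,0,55],[0,0,0,0,0,0,55]]]'
python3 -c "
from h import *
o=bot.get_obs();print(o['ee_pos'],o['tcp_rot'],o['opening'],o['wrist_force'],o['time'])"
```

```text
time: 5.97
ee_pos: [0.436, -0.185, 0.0166]
tcp_rot: [179.6, 0.5, 119.8]
wrist_force: [0.7, 0.5, 0.3]
opening: 0.0852
time: 6.38
ee_pos: [0.4359, -0.185, 0.0172]
tcp_rot: [179.6, 0.5, 119.8]
wrist_force: [-0.7, -0.5, 0.4]
opening: 0.0472
[ 0.43588031 -0.1849641   0.01724688] [179.6183707    0.52504592 119.78549606] 0.04721928392494978 [-0.65238811 -0.49260967  0.38470885] 6.3833
```

```bash
python3 -m pendant '[[[0.25,0,0.15,0.003,0.008,0,55],[0,0,0,0,0,0,52],[0,0,0,0,0,0,50],[0,0,0,0,0,0,48],[0,0,0,0,0,0,48]]]' 30 && python3 -m pendant '[[[0,0,0,0,0,0,47],[0,0,0,0,0,0,47],[0,0,0,0,0,0,47]]]'
python3 - <<'E'
from h import *
st=obs(); im=bot.camera("wrist"); cv2.imwrite("pics/wrist3.png",im[:,:,::-1])
o=st[0];print(o['ee_pos'],o['tcp_rot'],o['opening'],o['wrist_force'],o['time'])
for n in ("tail_end","tip_left","tip_right"):
    for m in bot.mark_of("wrist",n)[:1]: print(n,m["uv"],m["confidence"],atz("wrist",m["uv"],.037,st))
E
```

```text
time: 6.8
ee_pos: [0.4358, -0.1831, 0.0177]
tcp_rot: [179.7, 0.2, 119.8]
wrist_force: [1.0, -0.4, -0.2]
opening: 0.041
time: 7.05
ee_pos: [0.4358, -0.1831, 0.0177]
tcp_rot: [179.7, 0.2, 119.8]
wrist_force: [-0.4, 0.5, 0.5]
opening: 0.0401
[ 0.43579838 -0.18308551  0.01768526] [1.79694481e+02 1.69582466e-01 1.19788195e+02] 0.040112018572618556 [-0.43880232  0.46462974  0.47690401] 7.05
tail_end [315.8, 12.6] 0.68 [ 0.37096431 -0.07669065  0.037     ]
tip_left [336.8, 303.7] 0.94 [ 0.46020514 -0.20931331  0.037     ]
tip_right [300.9, 304.4] 0.81 [ 0.44165898 -0.22059414  0.037     ]
```

View pics/wrist3.png

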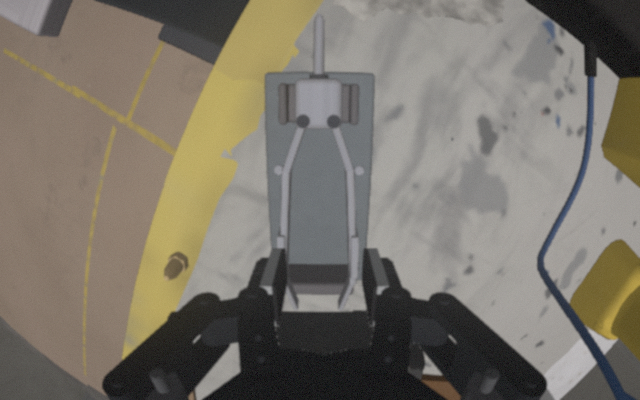

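```bash
python3 -m pendant '[[[0,0,0,0,0,0,45],[0,0,0,0,0,0,45],[0,0,0,0,0,0,45],[0,0,-0.5,0,0,0,45],[0,0,-1,0,0,0,45]]]' 30 && python3 -m pendant '[[[0,0,-1.5,0,0,0,45],[0,0,-2,0,0,0,45],[0,0,-2,0,0,0,45],[0,0,-1,0,0,0,45],[0,0,0,0,0,0,45]]]'
python3 - <<'E'
from h import *
st=obs(); im=bot.camera("wrist"); cv2.imwrite("pics/wrist4.png",im[:,:,::-1])
o=st[0];print(o['ee_pos'],o['tcp_rot'],o['opening'],o['wrist_force'],o['time'])
for n in ("grip_centre","tail_end","tip_left","tip_right"):
    for m in bot.mark_of("wrist",n)[:1]: print(n,m["uv"],m["confidence"],st[2].T@(atz("wrist",m["uv"],st[1][2]+.020,st)-st[1]))
E
```

```text
time: 7.67
ee_pos: [0.4345, -0.1826, 0.0316]
tcp_rot: [179.8, 0.0, 119.8]
wrist_force: [-0.1, -0.5, 0.1]
opening: 0.0384
time: 8.08
ee_pos: [0.4347, -0.1828, 0.1043]
tcp_rot: [179.7, 0.1, 119.8]
wrist_force: [1.0, 0.1, -0.5]
opening: 0.0384
[ 0.43466458 -0.18283582  0.10428913] [1.79709978e+02 1.49137903e-01 1.19789432e+02] 0.0384360249833318 [ 0.96723144  0.102131   -0.54007313] 8.0833
tail_end [320.4, 46.0] 0.87 [ 0.10754594 -0.00113391 -0.020286  ]
tip_left [330.4, 245.5] 0.77 [ 0.0056629   0.00398619 -0.01999489]
tip_right [308.5, 241.5] 0.58 [ 0.0080995  -0.00776758 -0.02006073]
```

View pics/wrist4.png

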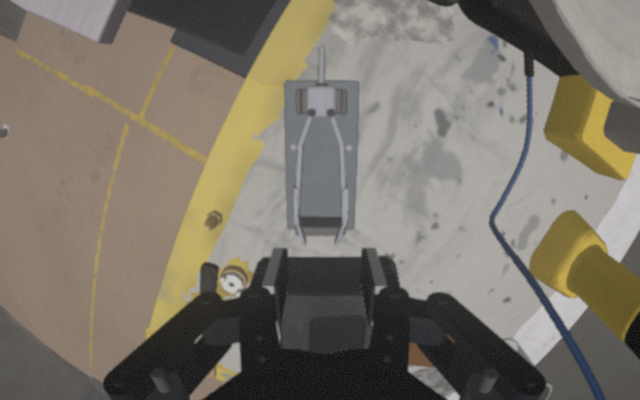

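The lift came up empty: the tweezers are still on the rest (tail at 321,46 and tips at row 243). I'll zoom on the fingers to see why.

```bash
python3 - <<'E'
import cv2,numpy as np
a=cv2.imread('pics/wrist3.png')[220:350,220:420];b=cv2.imread('pics/wrist4.png')[220:350,220:420]
f=lambda x:cv2.convertScaleAbs(cv2.resize(x,None,fx=2,fy=2,interpolation=cv2.INTER_CUBIC),alpha=1.8,beta=20)
cv2.imwrite('pics/z.png',cv2.resize(np.hstack([f(a),f(b)]),(800,260)) if 0 else np.vstack([f(a),f(b)]))
from h import *
c=bot.get_calibration("wrist");K=c["intrinsics"];T=np.linalg.inv(c["T_tool_cam"])
for x in (11,-11):
  for y in (20,-20):
    for z in (0,-19,-38):
      p=(T@np.array([x,y,z,1000.]))[:3]; r=np.arctan2(np.hypot(*p[:2]),p[2]);print(x,y,z,np.round(K[:2,2]+K[0,0]*r*p[:2]/np.hypot(*p[:2])) if 0 else np.round(K[:2,2]+K[0,0]*r*p[:2]/np.hypot(*p[:2])))
E
```

```text
11 20 0 [357. 222.]
11 20 -19 [360. 236.]
11 20 -38 [364. 253.]
11 -20 0 [289. 222.]
11 -20 -19 [286. 236.]
11 -20 -38 [281. 253.]
-11 20 0 [355. 254.]
-11 20 -19 [358. 270.]
-11 20 -38 [362. 290.]
-11 -20 0 [291. 254.]
-11 -20 -19 [288. 270.]
-11 -20 -38 [284. 290.]
```

View pics/z.png

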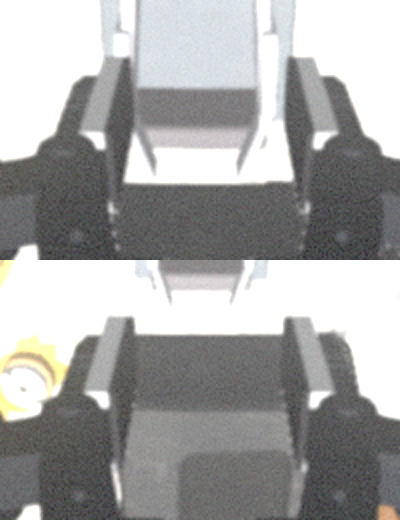

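```bash
python3 - <<'E'
from h import *
c=bot.get_calibration("scene");K=np.array(c["intrinsics"]);T=np.linalg.inv(c["pose"])
for dz in (0,.013,.035):
    p=T@np.r_[.398,-.181,.205+dz,1];u=K@p[:3];print(dz,u[:2]/u[2],"crop",(u[:2]/u[2]-[300,100])*2)
E
```

```text
0 [369.45086976 200.01975874] crop [138.90173952 200.03951748]
0.013 [369.73037733 195.45605388] crop [139.46075465 190.91210775]
0.035 [370.21003041 187.62444075] crop [140.42006082 175.2488815 ]
```

```bash
python3 - <<'E'
from h import *
st=obs();im=bot.camera("scene")[:,:,::-1].copy();bt=bot.camera("top")[:,:,::-1].copy()
def proj(cam,P):
    c=bot.get_calibration(cam);K=np.array(c["intrinsics"]);p=np.linalg.inv(c["pose"])@np.r_[P,1];u=K@p[:3];return u[:2]/u[2]
a=cv2.resize(im[190:270,320:420],None,fx=5,fy=5,interpolation=cv2.INTER_CUBIC)
for dz in (0,.019,.035):
    u=(proj("scene",st[1]+[0,0,dz])-[320,190])*5;cv2.drawMarker(a,tuple(int(x) for x in u),(0,0,255),0,12,1)
    print(dz,u)
b=cv2.resize(bt[190:270,350:450],(300,240),interpolation=cv2.INTER_CUBIC)
u=(proj("top",st[1])-[350,190])*3;cv2.drawMarker(b,tuple(int(x) for x in u),(0,0,255),0,12,1)
c=np.zeros((400,800,3),np.uint8);c[:,:500]=a;c[:240,500:]=b;cv2.imwrite('pics/s5.png',c)
E
```

```text
0 [271.00466662 194.81638902]
0.019 [273.1034256  164.34811198]
0.035 [274.89417215 138.35133835]
```

View pics/s5.png

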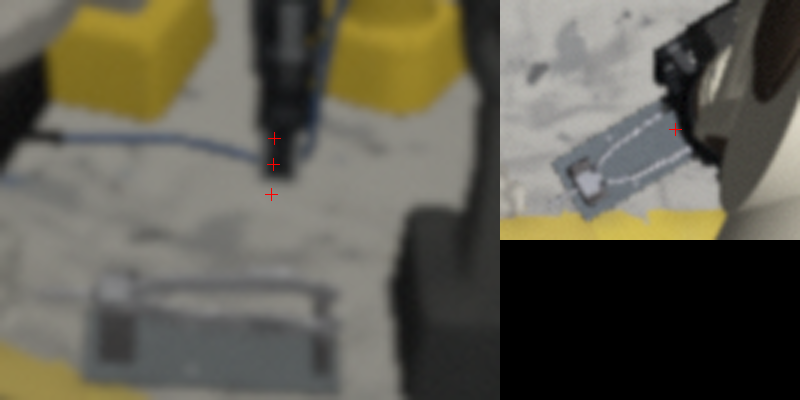

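```bash
python3 - <<'E'
from h import *
st=obs()
c=bot.get_calibration("scene");K=np.array(c["intrinsics"]);T=np.linalg.inv(c["pose"])
for y in (-.019,-.03,.019,.03):
  for x in (-.011,.011):
   for z in (0,-.01,-.02,-.03):
    p=T@np.r_[st[1]+st[2]@[x,y,z],1];u=K@p[:3];print(y,x,z,np.round((u[:2]/u[2]-[320,190])*5))
E
```

```text
-0.019 -0.011 0 [293. 216.]
-0.019 -0.011 -0.01 [295. 200.]
-0.019 -0.011 -0.02 [296. 184.]
-0.019 -0.011 -0.03 [297. 167.]
-0.019 0.011 0 [251. 214.]
-0.019 0.011 -0.01 [252. 198.]
-0.019 0.011 -0.02 [253. 182.]
-0.019 0.011 -0.03 [254. 166.]
-0.03 -0.011 0 [294. 228.]
-0.03 -0.011 -0.01 [295. 212.]
-0.03 -0.011 -0.02 [297. 196.]
-0.03 -0.011 -0.03 [298. 179.]
-0.03 0.011 0 [251. 226.]
-0.03 0.011 -0.01 [252. 210.]
-0.03 0.011 -0.02 [253. 194.]
-0.03 0.011 -0.03 [254. 177.]
0.019 -0.011 0 [291. 176.]
0.019 -0.011 -0.01 [292. 160.]
0.019 -0.011 -0.02 [293. 144.]
0.019 -0.011 -0.03 [295. 128.]
0.019 0.011 0 [249. 174.]
0.019 0.011 -0.01 [250. 158.]
0.019 0.011 -0.02 [251. 142.]
0.019 0.011 -0.03 [252. 126.]
0.03 -0.011 0 [290. 164.]
0.03 -0.011 -0.01 [292. 148.]
0.03 -0.011 -0.02 [293. 133.]
0.03 -0.011 -0.03 [294. 117.]
0.03 0.011 0 [249. 163.]
0.03 0.011 -0.01 [250. 147.]
0.03 0.011 -0.02 [251. 131.]
0.03 0.011 -0.03 [252. 115.]
```

```bash
python3 -m pendant '[[[0,0,0,0,0,0,64],[0,0,0,0,0,0,64],[0,0,0,0,0,0,64]]]'; python3 - <<'E'
from h import *
for k in range(2):
  st=obs(); im=bot.camera("wrist")
  q={n:bot.mark_of("wrist",n)[:1] for n in ("tail_end","tip_left","tip_right","limb_left","limb_right")}
  P={n:atz("wrist",m[0]["uv"],.037,st) for n,m in q.items() if m}
  for n,m in P.items(): print(n,np.round(m,4),np.round(st[2].T@(m-st[1])*1000,1),round(q[n][0]["confidence"],2))
cv2.imwrite("pics/wrist6.png",im[:,:,::-1])
tail=atz("wrist",(321,45),.037,st);tip=atz("wrist",(320.5,243),.037,st)
d=tip-tail;print(st[1],st[0]["tcp_rot"],np.degrees(np.arctan2(d[1],d[0])),tail,tip,np.linalg.norm(d))
E
```

```text
time: 8.68
ee_pos: [0.4324, -0.1819, 0.0989]
tcp_rot: [180.0, -0.2, 119.8]
wrist_force: [0.4, -0.1, 0.2]
opening: 0.0546
tail_end [ 0.3701 -0.0773  0.037 ] [121.4  -2.1  62.4] 0.94
tip_left [ 0.4604 -0.2095  0.037 ] [-38.2  10.6  61.8] 0.91
tip_right [ 0.4415 -0.2219  0.037 ] [-39.5 -12.   61.8] 0.79
limb_left [ 0.4031 -0.1161  0.037 ] [71.4  7.2 62.2] 0.57
limb_right [ 0.394  -0.1243  0.037 ] [68.8 -4.8 62.2] 0.62
tail_end [ 0.3722 -0.0753  0.037 ] [122.3   0.5  62.7] 0.97
tip_left [ 0.4611 -0.2121  0.037 ] [-40.5   9.7  62.2] 0.56
tip_right [ 0.4414 -0.2225  0.037 ] [-39.8 -12.6  62.2] 0.88
limb_left [ 0.4033 -0.1164  0.037 ] [71.2  7.1 62.6] 0.63
limb_right [ 0.3922 -0.1236  0.037 ] [70.5 -6.1 62.5] 0.77
[ 0.43256479 -0.18193059  0.09932553] [ 1.79959879e+02 -1.77971922e-01  1.19793264e+02] -60.47960285804061 [ 0.37046446 -0.07681785  0.037     ] [ 0.44776448 -0.21333176  0.037     ] 0.15688001420796477
```

```bash
python3 -m pendant '[[[-0.1,-0.1,2,0,0,0,64],[0,0,2,0,0,0,64],[0,0,2,0,0,0,64],[0,0,1.5,0,0,0,64],[0,0,0,0,0,0,64]]]'; python3 -m pendant '[[[0,0,0.5,0,0,0,64],[0,0,0,0,0,0,64]]]'; python3 - <<'E'
from h import *
st=obs(); im=bot.camera("wrist")
q={n:bot.mark_of("wrist",n)[:1] for n in ("tail_end","tip_left","tip_right","limb_left","limb_right")}
for n,m in q.items():
    if m: print(n,np.round(st[2].T@(atz("wrist",m[0]["uv"],.037,st)-st[1])*1000,1),round(m[0]["confidence"],2))
print(st[1],st[0]["tcp_rot"])
E
```

```text
time: 9.7
ee_pos: [0.4334, -0.1837, 0.0232]
tcp_rot: [179.8, 0.0, 119.8]
wrist_force: [-1.0, -0.2, 0.6]
opening: 0.0547
time: 9.87
ee_pos: [0.4333, -0.1836, 0.0182]
tcp_rot: [179.8, -0.0, 119.8]
wrist_force: [0.6, 0.2, -0.8]
opening: 0.0545
tail_end [121.9  -0.3 -18.7] 0.61
tip_left [-38.1  10.  -18.8] 0.79
tip_right [-35.5 -11.  -18.8] 0.82
limb_left [ 71.   -6.4 -18.8] 0.57
limb_right [ 70.1  -5.4 -18.8] 0.71
[ 0.43326551 -0.18360452  0.01822561] [ 1.79835994e+02 -1.63848100e-02  1.19791532e+02]
```

Aligned within about 1 mm. I'll go down in small steps, watching the force.

```bash
for i in 1; do python3 -m pendant '[[[0,0,0.5,0,0,0,64],[0,0,0,0,0,0,64]]]'; python3 -m pendant '[[[0,0,0.4,0,0,0,64],[0,0,0,0,0,0,64]]]'; python3 -m pendant '[[[0,0,0.3,0,0,0,64],[0,0,0,0,0,0,64]]]';done
```

```text
time: 10.33
ee_pos: [0.4347, -0.1842, 0.0149]
tcp_rot: [179.7, 0.2, 119.8]
wrist_force: [0.1, -0.2, -0.4]
opening: 0.0549
time: 10.5
ee_pos: [0.4348, -0.1842, 0.0106]
tcp_rot: [179.7, 0.2, 119.8]
wrist_force: [-0.5, 0.1, -1.3]
opening: 0.0547
time: 10.67
ee_pos: [0.4347, -0.1842, 0.0071]
tcp_rot: [179.7, 0.2, 119.8]
wrist_force: [0.1, 0.0, -0.1]
opening: 0.0545
```

```bash
python3 -m pendant '[[[0,0,0.3,0,0,0,64],[0,0,0,0,0,0,64]]]'; python3 -m pendant '[[[0,0,0.3,0,0,0,64],[0,0,0,0,0,0,64]]]'; python3 -m pendant '[[[0,0,0.3,0,0,0,64],[0,0,0,0,0,0,64]]]'
```

```text
time: 10.83
ee_pos: [0.4346, -0.1841, 0.0037]
tcp_rot: [179.7, 0.1, 119.8]
wrist_force: [-0.6, 0.5, -0.6]
opening: 0.0544
time: 11.0
ee_pos: [0.4346, -0.1841, 0.0003]
tcp_rot: [179.7, 0.1, 119.8]
wrist_force: [-0.3, 0.1, 0.3]
opening: 0.0542
time: 11.17
ee_pos: [0.4347, -0.1841, -0.003]
tcp_rot: [179.7, 0.1, 119.8]
wrist_force: [0.4, -0.3, -0.3]
opening: 0.0545
```

No contact with the TCP at −3 mm, so the fingertips really do stand well behind the stated TCP. Closing gently.

```bash
python3 -m pendant '[[[0,0,0,0,0,0,54],[0,0,0,0,0,0,51],[0,0,0,0,0,0,49],[0,0,0,0,0,0,47],[0,0,0,0,0,0,47]]]' 20; python3 -m pendant '[[[0,0,0,0,0,0,46],[0,0,0,0,0,0,46],[0,0,0,0,0,0,46]]]'; python3 - <<'E'
from h import *
st=obs(); im=bot.camera("wrist");cv2.imwrite("pics/wrist7.png",im[:,:,::-1])
q={n:bot.mark_of("wrist",n)[:1] for n in ("tail_end","tip_left","tip_right","limb_left","limb_right")}
for n,m in q.items():
    if m: print(n,np.round(m[0]["uv"]),np.round(st[2].T@(atz("wrist",m[0]["uv"],.037,st)-st[1])*1000,1),round(m[0]["confidence"],2))
print(st[1],st[0]["tcp_rot"],st[0]["opening"])
a=cv2.imread('pics/wrist7.png')[200:360,220:420];b=cv2.imread('pics/wrist3.png')[200:360,220:420]
cv2.imwrite('pics/z7.png',cv2.convertScaleAbs(cv2.resize(np.hstack([a,b]),(800,320),interpolation=cv2.INTER_CUBIC),alpha=1.3,beta=15))
E
```

```text
time: 11.58
ee_pos: [0.4349, -0.1843, -0.0025]
tcp_rot: [179.7, 0.2, 119.8]
wrist_force: [-0.1, -1.0, -0.3]
opening: 0.0404
time: 11.83
ee_pos: [0.4349, -0.1843, -0.0025]
tcp_rot: [179.7, 0.2, 119.8]
wrist_force: [-1.2, 0.3, 0.4]
opening: 0.0396
tip_left [341. 331.] [-38.7  10.  -39.3] 0.55
tip_right [312. 329.] [-37.2  -6.3 -39.4] 0.93
limb_left [336. 119.] [ 74.    5.7 -39.7] 0.88
limb_right [306. 122.] [ 72.7  -7.1 -39.8] 0.89
[ 0.43490878 -0.18430905 -0.00251914] [179.69476813   0.1836556  119.79474289] 0.039598214710345456
```

View pics/z7.png

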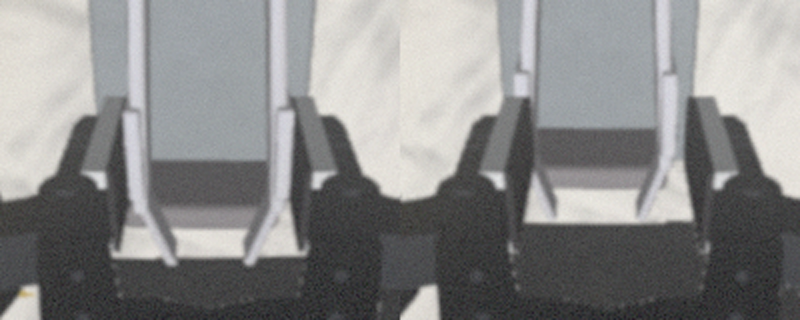

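The limbs now sit between the pads and the tips are narrowing (gap ≈ 17–18 mm). Lifting.

```bash
python3 -m pendant '[[[0,0,-0.5,0,0,0,46],[0,0,-0.8,0,0,0,46],[0,0,-1,0,0,0,46],[0,0,-1.5,0,0,0,46],[0,0,-1.5,0,0,0,46]]]'; python3 -m pendant '[[[0,0,-1,0,0,0,46],[0,0,-0.5,0,0,0,46],[0,0,0,0,0,0,46]]]'; python3 - <<'E'
from h import *
st=obs(); im=bot.camera("wrist");cv2.imwrite("pics/wrist8.png",im[:,:,::-1])
q={n:bot.mark_of("wrist",n)[:1] for n in ("tail_end","tip_left","tip_right","limb_left","limb_right")}
for n,m in q.items():
    if m: print(n,np.round(m[0]["uv"]),np.round(st[2].T@(atz("wrist",m[0]["uv"],st[1][2]+.0395,st)-st[1])*1000,1),round(m[0]["confidence"],2))
print(st[1],st[0]["tcp_rot"],st[0]["opening"])
E
```

```text
time: 12.55
ee_pos: [0.4326, -0.1834, 0.0515]
tcp_rot: [179.9, -0.1, 119.8]
wrist_force: [0.2, 0.4, -0.7]
opening: 0.0394
time: 12.8
ee_pos: [0.4344, -0.1842, 0.0727]
tcp_rot: [179.7, 0.2, 119.8]
wrist_force: [0.6, 0.3, -0.2]
opening: 0.0394
tip_left [339. 327.] [-36.    8.9 -39.3] 0.77
tip_right [309. 328.] [-36.4  -7.7 -39.4] 0.98
limb_left [337. 118.] [ 74.1   6.  -39.7] 0.94
[ 0.43441393 -0.18418106  0.07268106] [179.66038445   0.20878788 119.79120152] 0.03939170619449267
```

View pics/wrist8.png

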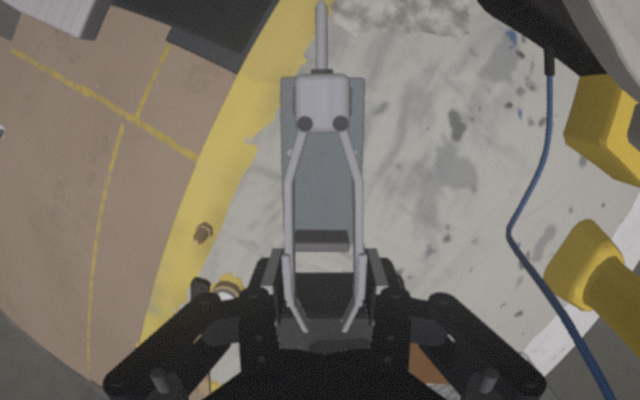

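The tweezers are held and level: tips near (289/361,330), pin along column 321, centred between the fingers. Next I'll carry them low in front of the hood, turning on the way.

```bash
python3 - <<'E'
from h import *
plan([.36,.06,.175],150,step=3,g=46)
E
```

```text
n 10 dist mm [-73.2 243.7 104.8] w [ 0.003  0.002 -0.527]
[2.48, 0.58, -1.05, 0.0, 0.0, -0.05, 46]
[2.44, 0.71, -1.05, 0.0, 0.0, -0.05, 46]
[2.4, 0.84, -1.05, 0.0, 0.0, -0.05, 46]
[2.36, 0.96, -1.05, 0.0, 0.0, -0.05, 46]
[2.3, 1.08, -1.05, 0.0, 0.0, -0.05, 46]
[2.24, 1.2, -1.05, 0.0, 0.0, -0.05, 46]
[2.18, 1.32, -1.05, 0.0, 0.0, -0.05, 46]
[2.1, 1.43, -1.05, 0.0, 0.0, -0.05, 46]
[2.03, 1.54, -1.05, 0.0, 0.0, -0.05, 46]
[1.94, 1.64, -1.05, 0.0, 0.0, -0.05, 46]
```

```bash
python3 -m pendant '[[[0.5,0.1,-2.5,0,0,0,46],[1,0.3,-2.5,0,0,0,46],[1.5,0.5,-2.5,0,0,-0.05,46],[2,0.7,-2,0,0,-0.05,46],[2.4,1,-0.5,0,0,-0.05,46]]]' && python3 -m pendant '[[[2.4,1.1,0,0,0,-0.05,46],[2.3,1.1,0,0,0,-0.05,46],[2.2,1.2,0,0,0,-0.05,46],[2.2,1.3,0,0,0,-0.05,46],[2.1,1.4,0,0,0,-0.05,46]]]'
python3 - <<'E'
from h import *
E=np.array([.405,.360]);d=np.array([np.cos(np.radians(15)),np.sin(np.radians(15))])
P=E+.165*d; print(P)
plan([.40,.22,.175],172,step=3.4,g=46)
E
```

```text
time: 13.52
ee_pos: [0.4122, -0.107, 0.1681]
tcp_rot: [-179.9, -0.5, 128.3]
wrist_force: [0.1, 0.9, -0.1]
opening: 0.0395
time: 13.93
ee_pos: [0.376, 0.0206, 0.1693]
tcp_rot: [180.0, -0.4, 143.2]
wrist_force: [0.0, -0.3, 0.7]
opening: 0.0393
[0.56437776 0.40270514]
n 6 dist mm [ 24.  199.4   5.7] w [ 0.002 -0.008 -0.502]
[1.67, 2.9, -0.08, 0.0, -0.0, -0.08, 46]
[1.42, 3.03, -0.08, 0.0, -0.0, -0.08, 46]
[1.16, 3.14, -0.09, 0.0, -0.0, -0.08, 46]
[0.9, 3.23, -0.09, 0.0, -0.0, -0.08, 46]
[0.62, 3.29, -0.09, 0.0, -0.0, -0.08, 46]
[0.35, 3.33, -0.09, 0.0, -0.0, -0.08, 46]
```

```bash
python3 -m pendant '[[[1.7,2.9,-0.1,0,0,-0.08,46],[1.4,3,-0.1,0,0,-0.08,46],[1.2,3.1,-0.1,0,0,-0.08,46],[0.9,3.2,-0.1,0,0,-0.08,46],[0.6,3.3,-0.1,0,0,-0.08,46]]]'
python3 - <<'E'
from h import *
plan([.55,.39,.14],195,step=3.4,g=46)
E
```

```text
time: 14.35
ee_pos: [0.3923, 0.1925, 0.1737]
tcp_rot: [179.9, -0.4, 167.0]
wrist_force: [1.0, 0.2, 0.0]
opening: 0.0394
n 8 dist mm [157.7 197.5 -33.7] w [ 0.004 -0.007 -0.488]
[-1.37, 2.85, 0.42, 0.0, -0.0, -0.06, 46]
[-1.54, 2.76, 0.42, 0.0, -0.0, -0.06, 46]
[-1.71, 2.66, 0.42, 0.0, -0.0, -0.06, 46]
[-1.86, 2.55, 0.42, 0.0, -0.0, -0.06, 46]
[-2.02, 2.43, 0.42, 0.0, -0.0, -0.06, 46]
[-2.16, 2.31, 0.42, 0.0, -0.0, -0.06, 46]
[-2.3, 2.17, 0.42, 0.0, -0.0, -0.06, 46]
[-2.42, 2.03, 0.42, 0.0, -0.0, -0.06, 46]
```

```bash
python3 -m pendant '[[[-1.4,2.8,0,0,0,-0.06,46],[-1.5,2.7,0,0,0,-0.06,46],[-1.7,2.6,0,0,0,-0.06,46],[-1.9,2.5,0.2,0,0,-0.06,46],[-2,2.4,0.4,0,0,-0.06,46]]]' && python3 -m pendant '[[[-2.2,2.3,0.8,0,0,-0.06,46],[-2.3,2.2,1,0,0,-0.06,46],[-2,1.5,0.7,0,0,-0.06,46],[0,0,0,0,0,0,46],[0,0,0,0,0,0,46]]]'
python3 - <<'E'
from h import *
st=obs(); im=bot.camera("wrist");cv2.imwrite("pics/wrist9.png",im[:,:,::-1])
print(st[1],st[0]["tcp_rot"],st[0]["opening"])
z=st[1][2]+.0395
for n,zz in dict(grip_centre=z,tail_end=z,tip_left=z,tip_right=z,limb_left=z,limb_right=z,eye=.065,gauge_stand=0,mark_left=.04,mark_right=.04).items():
    for m in bot.mark_of("wrist",n)[:1]:
        P=atz("wrist",m["uv"],zz,st);print(n,np.round(m["uv"]),round(m["confidence"],2),np.round(P,4),np.round(st[2].T@(P-st[1])*1000,1))
st=obs();bot.camera("top")
for n,zz in dict(eye=.065,mark_left=.04,mark_right=.04,gauge_stand=0).items():
    for m in bot.mark_of("top",n)[:1]: print("top",n,m["confidence"],np.round(atz("top",m["uv"],zz),4))
E
```

```text
time: 14.77
ee_pos: [0.4894, 0.3237, 0.1659]
tcp_rot: [179.7, -0.4, -174.4]
wrist_force: [0.3, 0.3, 0.3]
opening: 0.0397
time: 15.18
ee_pos: [0.5475, 0.401, 0.1301]
tcp_rot: [179.8, -0.9, -163.2]
wrist_force: [0.7, -0.0, -0.6]
opening: 0.0392
[0.54753099 0.40096655 0.13007578] [ 179.81217241   -0.85534654 -163.21052021] 0.039207470967782425
tip_left [342. 326.] 0.75 [0.5785 0.4196 0.1696] [-34.4   9.  -40. ]
tip_right [307. 330.] 0.78 [0.5869 0.4018 0.1696] [-37.4 -10.5 -40.1]
limb_left [337. 119.] 0.95 [0.4762 0.384  0.1696] [ 73.8   4.4 -38.4]
limb_right [306. 121.] 0.92 [0.4806 0.372  0.1696] [ 73.   -8.3 -38.4]
eye [336.  18.] 0.78 [0.4064 0.3668 0.065 ] [144.    7.8  67.3]
gauge_stand [333.  33.] 0.65 [0.4037 0.366  0.    ] [145.9   7.6 132.3]
mark_left [333. 196.] 0.95 [0.5466 0.4088 0.04  ] [-2.7  7.5 90.1]
mark_right [322. 196.] 0.59 [0.5495 0.3991 0.04  ] [-2.7 -2.7 90. ]
top eye 0.79 [0.4026 0.3618 0.065 ]
top mark_left 0.64 [0.5587 0.401  0.04  ]
top mark_right 0.7 [0.4893 0.4367 0.04  ]
top gauge_stand 0.93 [0.4006 0.3634 0.    ]
```

```bash
python3 - <<'E'
from h import *
plan([.5167,.3952,.09],-166,step=2,g=46)
E
```

```text
n 3 dist mm [-30.9  -5.3 -42.3] w [ 0.004 -0.012  0.048]
[1.02, 0.12, 1.42, 0.0, -0.0, 0.02, 46]
[1.03, 0.11, 1.42, 0.0, -0.0, 0.02, 46]
[1.03, 0.09, 1.42, 0.0, -0.0, 0.02, 46]
```

```bash
python3 -m pendant '[[[1,0.1,1.4,0.001,-0.006,0.016,46],[1,0.1,1.4,0.001,-0.006,0.016,46],[1,0.1,1.4,0.001,0,0.016,46],[0,0,0,0,0,0,46],[0,0,0,0,0,0,46]]]'
cat > look.py <<'E'
from h import *
import sys
st=obs(); im=bot.camera("wrist");cv2.imwrite(f"pics/{sys.argv[1]}.png",im[:,:,::-1])
print(st[0]["time"],st[1],st[0]["tcp_rot"],st[0]["opening"])
z=st[1][2]+.0395
for n,zz in dict(tail_end=z,tip_left=z,tip_right=z,limb_left=z,limb_right=z,eye=.065,mark_left=.04,mark_right=.04).items():
    for m in bot.mark_of("wrist",n)[:1]:
        P=atz("wrist",m["uv"],zz,st);print(n,np.round(m["uv"]),round(m["confidence"],2),np.round(P,4),np.round(st[2].T@(P-st[1])*1000,1))
for m in bot.masks_of("wrist","eye")[:1]: print("eye mask",m["extent"],m["confidence"])
E
python3 look.py w10
```

```text
time: 16.4
ee_pos: [0.5174, 0.3952, 0.0895]
tcp_rot: [179.9, 0.1, -166.1]
wrist_force: [-1.0, -0.6, 0.3]
opening: 0.0393
16.4 [0.51742503 0.39517902 0.08953286] [ 1.79914783e+02  1.06950297e-01 -1.66114393e+02] 0.03933707323795666
tip_left [342. 327.] 0.62 [0.5496 0.4125 0.129 ] [-35.5   9.1 -39.4]
tip_right [308. 326.] 0.73 [0.5536 0.3938 0.129 ] [-34.9  -9.9 -39.4]
limb_left [337. 117.] 0.58 [0.4437 0.3816 0.129 ] [ 74.7   4.6 -39.6]
limb_right [306. 119.] 0.83 [0.4477 0.3693 0.129 ] [ 73.9  -8.4 -39.7]
eye [320.  49.] 0.78 [0.4083 0.3648 0.065 ] [113.3  -3.3  24.3]
mark_left [333. 245.] 0.79 [0.5453 0.4086 0.04  ] [-30.2   6.3  49.6]
mark_right [322. 244.] 0.59 [0.5468 0.4002 0.04  ] [-29.6  -2.3  49.6]
eye mask [282.5, 35.8, 368.2, 267.1] 0.56
```

```bash
python3 - <<'E'
from h import *
for f in("wrist8","w10"):
    g=cv2.cvtColor(cv2.imread(f"pics/{f}.png"),6).astype(int)
    for r in (4,12,20,30,40,50,60): print(f,r,g[r,298:346:2])
st=obs();z=st[1][2]+.0395
for uv in [(321,5),(321,40),(321,60),(320.5,95)]: print(uv,np.round(st[2].T@(atz("wrist",uv,z,st)-st[1])*1000,1))
E
```

```text
wrist8 4 [154 154 152 156 151 153 150 150 150 139 129 139 136 127 129 137 137 120
 120 124 131 137 142 153]
wrist8 12 [154 152 155 154 153 152 152 149 136 120 134 143 141 131 113 135 143 143
 142 137 138 133 132 131]
wrist8 20 [157 153 153 154 154 152 152 148 132 123 135 144 144 131 118 135 143 146
 153 157 164 161 161 164]
wrist8 30 [156 152 156 155 151 152 149 150 141 121 137 141 143 134 114 137 143 145
 144 144 141 142 143 145]
wrist8 40 [154 154 155 157 152 155 156 154 141 126 137 147 146 134 114 132 144 140
 139 140 141 142 146 144]
wrist8 50 [156 154 155 150 141 138 146 146 143 124 137 144 145 136 115 134 143 141
 145 147 150 149 151 152]
wrist8 60 [157 153 158 158 147 139 136 136 136 124 137 149 144 131 114 138 151 150
 150 151 149 154 152 158]
w10 4 [192 196 192 195 196 195 198 196 197 181 148 151 144 139 174 194 194 199
 196 196 195 198 198 200]
w10 12 [199 195 194 193 196 198 195 197 183 140 150 153 149 137 127 185 198 199
 198 195 200 195 150 128]
w10 20 [194 196 200 197 197 198 197 197 180 139 148 156 154 137 127 185 201 200
 196 193 169 146 141 138]
w10 30 [199 194 196 196 197 197 198 196 179 144 152 158 153 138 119 156 138 142
 143 148 144 141 137 136]
w10 40 [123 123 122 129 137 142 145 153 152 139 151 157 155 136 116 140 144 136
 131 122 123 111 106 118]
w10 50 [121 127 124 125 119 112 109 119 131 132 150 157 152 138 113 133 146 126
 116 115 119 124 124 121]
w10 60 [124 126 124 129 125 127 124 126 115 123 153 156 152 139 116  92  92 114
 125 123 122 121 123 123]
(321, 5) [122.5  -2.1 -39.7]
(321, 40) [107.1  -2.1 -39.7]
(321, 60) [ 98.6  -2.1 -39.7]
(320.5, 95) [ 84.   -2.3 -39.7]
```

```bash
python3 -m pendant '[[[-1.5,0.08,0,0,0,-0.013,46],[-1.5,0.08,0,0,0,-0.013,46],[-1.5,0,0,0,0,0,46],[0,0,0.5,0,0,0,46],[0,0,0,0,0,0,46]]]'
python3 -m pendant '[[[0,0,1.5,0,0,0,46],[0,0,1.5,0,0,0,46],[0,0,1.5,0,0,0,46],[0,0,1,0,0,0,46],[0,0,0,0,0,0,46]]]'
python3 look.py w11
python3 - <<'E'
from h import *
psi=np.radians(-166.11+1.5);P0=np.array([.5174,.3952])  # hover pose
y=np.array([np.sin(psi),-np.cos(psi)]);x=np.array([np.cos(psi),np.sin(psi)])
Pf=P0+.0016*y+.003*x
o,p,Rm=obs();print("final",Pf,"remaining in tool mm",Rm.T@(np.r_[Pf,.0255]-p)*1000)
E
```

```text
time: 17.32
ee_pos: [0.5625, 0.4087, 0.0849]
tcp_rot: [179.9, 0.2, -164.6]
wrist_force: [-0.7, 0.0, 0.0]
opening: 0.0393
time: 17.73
ee_pos: [0.5605, 0.4084, 0.0283]
tcp_rot: [179.9, 0.2, -164.6]
wrist_force: [-0.4, -1.5, -0.9]
opening: 0.0393
17.7333 [0.56046739 0.40836616 0.0282821 ] [ 1.79872450e+02  1.50364765e-01 -1.64578137e+02] 0.03934813811961795
tip_left [342. 326.] 0.58 [0.5914 0.4262 0.0678] [-34.6   9.  -39.4]
tip_right [307. 325.] 0.9 [0.5959 0.4074 0.0678] [-34.  -10.3 -39.4]
limb_left [337. 119.] 0.71 [0.4877 0.3929 0.0678] [ 74.1   4.5 -39.7]
limb_right [308. 120.] 0.88 [0.4914 0.3816 0.0678] [ 73.6  -7.4 -39.7]
mark_left [309. 326.] 0.72 [0.6215 0.4138 0.04  ] [-60.3 -10.9 -11.6]
mark_right [314. 226.] 0.72 [0.5488 0.3987 0.04  ] [ 13.7  -6.2 -11.8]
eye mask [272.1, 4.0, 381.9, 251.3] 0.91
final [0.51408295 0.39594646] remaining in tool mm [49.90576079 -0.12664536  5.29361303]
```

```bash
python3 -m pendant '[[[0,0,0,0,0,0,46],[0,0,0.2,0,0,0,46],[0,0,0,0,0,0,46]]]'
python3 - <<'E'
from h import *
o,p,Rm=obs();print(p,o["tcp_rot"],Rm.T@(np.r_[.5141,.3959,.0255]-p)*1000)
E
```

```text
time: 18.48
ee_pos: [0.5624, 0.4094, 0.0293]
tcp_rot: [179.8, 0.4, -164.6]
wrist_force: [-0.5, -0.1, 0.0]
opening: 0.0394
[0.56235843 0.40940146 0.02934673] [ 179.78615923    0.39576955 -164.5879516 ] [50.13654492 -0.20389949  3.49976022]
```

```bash
python3 -m pendant '[[[1,0,0.2,0.002,0.005,0,46],[1,0,0.2,0.002,0.003,0,46],[0,0,0,0,0,0,46],[0,0,0,0,0,0,46]]]'
python3 - <<'E'
from h import *
o,p,Rm=obs();print(p,o["tcp_rot"],Rm.T@(np.r_[.5141,.3959,.0255]-p)*1000)
E
```

```text
time: 18.82
ee_pos: [0.5429, 0.4039, 0.0248]
tcp_rot: [-180.0, -0.1, -164.6]
wrist_force: [-0.4, -0.2, -0.9]
opening: 0.0392
[0.54288529 0.40394128 0.02479331] [-1.79981306e+02 -6.94250441e-02 -1.64602844e+02] [29.8880066  -0.11015366 -0.67043842]
```

```bash
python3 -m pendant '[[[0.6,0,0,0,0,0,46],[0.6,0,0,0,0,0,46],[0,0,0,0,0,0,46]]]'; python3 -m pendant '[[[0.5,0,0,0,0,0,46],[0.4,0,0,0,0,0,46],[0,0,0,0,0,0,46]]]'
python3 look.py w12; python3 - <<'E'
from h import *
o,p,Rm=obs();print(p,o["tcp_rot"],Rm.T@(np.r_[.5141,.3959,.0255]-p)*1000)
E
```

```text
time: 19.07
ee_pos: [0.5312, 0.4007, 0.0248]
tcp_rot: [-180.0, -0.0, -164.6]
wrist_force: [0.2, -0.6, -0.0]
opening: 0.0392
time: 19.32
ee_pos: [0.5218, 0.3981, 0.0251]
tcp_rot: [180.0, -0.0, -164.6]
wrist_force: [-0.0, -0.7, -0.8]
opening: 0.0395
19.3167 [0.5218479  0.39807166 0.02514374] [ 1.79996747e+02 -1.16518159e-02 -1.64630035e+02] 0.039488528561129436
tip_left [342. 325.] 0.72 [0.5525 0.416  0.0646] [-34.3   9.1 -39.5]
tip_right [310. 324.] 0.79 [0.5565 0.3986 0.0646] [-33.6  -8.7 -39.5]
limb_left [337. 116.] 0.7 [0.4482 0.3824 0.0646] [ 75.2   4.4 -39.5]
limb_right [305. 121.] 0.91 [0.4536 0.3703 0.0646] [ 73.2  -8.7 -39.5]
eye [329.  10.] 0.96 [0.4055 0.3674 0.065 ] [120.4   1.2 -39.8]
mark_left [333. 289.] 0.94 [0.5465 0.4094 0.04  ] [-26.8   4.4 -14.9]
mark_right [314. 286.] 0.89 [0.5474 0.3981 0.04  ] [-24.6  -6.7 -14.9]
eye mask [269.7, 1.4, 385.2, 310.3] 0.86
[0.52255238 0.39821589 0.02490943] [ 1.79998875e+02 -9.92793889e-03 -1.64641239e+02] [ 8.76400197e+00  5.54933961e-03 -5.89049403e-01]
```

```bash
python3 - <<'E'
import cv2,numpy as np
f=lambda n:cv2.resize(cv2.imread(f'pics/{n}.png')[0:120,262:392],(390,360),interpolation=cv2.INTER_CUBIC)
g=cv2.resize(cv2.imread('pics/w12.png')[200:340,200:450],(400,224))
c=np.zeros((590,790,3),np.uint8);c[:360,:390]=f('w12');c[:360,400:]=f('w10');c[365:589,:400]=g
cv2.imwrite('pics/fin.png',c)
E
```

```text
(no output)
```

View pics/fin.png

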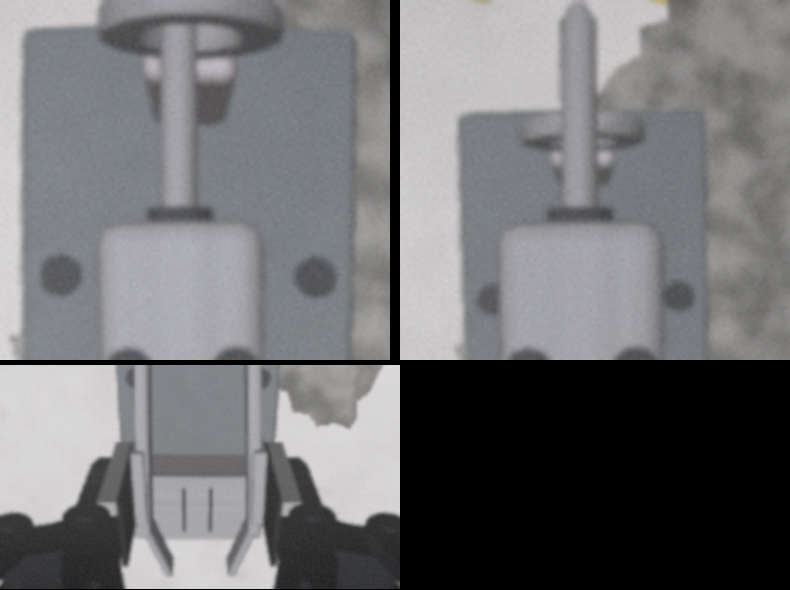

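The pin enters the ring: ring centre at crop column 191, pin at 179, so about 1.7 mm off but clear of the edge. The engraved lines sit about 1.3 mm to the other side of the tips. A 0.02 rad turn fixes both, with 8 mm more to insert.

```bash
python3 -m pendant '[[[0.2,-0.02,0,0,0,0.01,46],[0.3,-0.03,0,0,0,0.01,46],[0.3,0,0,0,0,0,46],[0,0,0,0,0,0,46],[0,0,0,0,0,0,46]]]'
python3 look.py w13
python3 - <<'E'
import cv2
g=cv2.cvtColor(cv2.imread("pics/w13.png"),6).astype(int)
for r in (8,14,20,26,32): print(r,g[r,284:376:3])
E
```

```text
time: 20.23
ee_pos: [0.514, 0.3953, 0.0247]
tcp_rot: [-180.0, -0.0, -165.9]
wrist_force: [0.3, -0.4, -1.2]
opening: 0.0398
20.2333 [0.51403816 0.39534313 0.02472759] [-1.79992466e+02 -3.10969074e-02 -1.65931728e+02] 0.03975147049309325
tail_end [338. 119.] 0.5 [0.4411 0.3821 0.0642] [ 74.    4.9 -39.5]
tip_left [340. 328.] 0.98 [0.5471 0.4116 0.0642] [-36.    7.8 -39.5]
tip_right [310. 329.] 0.79 [0.552  0.3962 0.0642] [-37.   -8.4 -39.5]
limb_left [338. 118.] 0.85 [0.4405 0.382  0.0642] [ 74.6   4.9 -39.5]
limb_right [307. 123.] 0.76 [0.4456 0.3701 0.0642] [ 72.5  -7.8 -39.5]
eye [323.  26.] 0.91 [0.4045 0.3665 0.065 ] [113.3  -1.3 -40.2]
mark_left [334. 302.] 0.8 [0.5482 0.4092 0.04  ] [-36.5   5.1 -15.3]
mark_right [318. 298.] 0.97 [0.5474 0.399  0.04  ] [-33.2  -4.6 -15.3]
8 [211 210 208 208 207 211 208 209 209 203 184 151 166 153 137 211 200 161
 154 152 151 149 146 140 127 126 135 142 145 135 122]
14 [206 208 206 208 210 207 204 200 192 185 176 164 166 166 158 170 154 156
 152 155 147 149 140 132 128 132 134 140 139 136 129]
20 [206 207 167 143 150 152 156 160 166 167 168 167 162 156 159 156 148 140
 135 134 127 115 116 128 127 140 145 140 133 133 135]
26 [130 133 127 138 143 134 121 108  99  89  95  96  97  99  90  91  90  92
  94  96 107  97  94 126 126 127 127 124 126 127 120]
32 [135 130 114  87  84  83  85 106 123 135 142 152 167 154 121 149 135 113
  86  84  79  96 115 127 128 128 125 126 131 128 125]
```

Pin, tips and lines all agree within about 1.5 mm, with the gap still ≈ 18 mm. Squeezing slowly now.

```bash
python3 -m pendant '[[[0,0,0,0,0,0,45],[0,0,0,0,0,0,44],[0,0,0,0,0,0,43],[0,0,0,0,0,0,43],[0,0,0,0,0,0,43]]]' 30; python3 -m pendant '[[[0,0,0,0,0,0,42],[0,0,0,0,0,0,41],[0,0,0,0,0,0,41],[0,0,0,0,0,0,40],[0,0,0,0,0,0,40]]]';python3 -m pendant '[[[0,0,0,0,0,0,40],[0,0,0,0,0,0,40],[0,0,0,0,0,0,40]]]'
for i in 14 15 16; do python3 look.py w$i | grep -v limb; done
python3 - <<'E'
import cv2
g=cv2.cvtColor(cv2.imread("pics/w16.png"),6).astype(int)
for r in (322,326,330,334,338): print(r,g[r,290:360:2])
E
```

```text
time: 21.15
ee_pos: [0.5144, 0.3954, 0.0245]
tcp_rot: [-180.0, -0.0, -165.9]
wrist_force: [-0.0, -0.3, -0.8]
opening: 0.0367
time: 21.57
ee_pos: [0.5143, 0.3954, 0.0245]
tcp_rot: [-180.0, -0.0, -165.9]
wrist_force: [0.2, -0.2, -0.3]
opening: 0.0343
time: 21.82
ee_pos: [0.5144, 0.3954, 0.0245]
tcp_rot: [-180.0, -0.0, -165.9]
wrist_force: [-0.7, 0.1, -1.2]
opening: 0.0343
21.8167 [0.51435816 0.39535478 0.0245322 ] [-1.79987030e+02 -4.05499056e-02 -1.65938811e+02] 0.034277636968625146
tip_left [335. 327.] 0.67 [0.5473 0.4092 0.064 ] [-35.2   5.4 -39.5]
tip_right [315. 327.] 0.9 [0.5501 0.3984 0.064 ] [-35.4  -5.7 -39.5]
eye [321.  27.] 0.7 [0.4057 0.3662 0.065 ] [112.6  -1.9 -40.4]
mark_left [333. 299.] 0.56 [0.5462 0.408  0.04  ] [-33.9   4.6 -15.5]
mark_right [317. 296.] 0.78 [0.5465 0.3982 0.04  ] [-31.8  -5.1 -15.5]
eye mask [265.2, 16.0, 381.9, 319.7] 0.69
22.3167 [0.51435662 0.39536825 0.02454216] [-1.79987170e+02 -3.91607314e-02 -1.65936807e+02] 0.03459788176180427
tip_right [315. 326.] 0.84 [0.5495 0.3984 0.064 ] [-34.8  -5.6 -39.5]
eye [308. 118.] 0.73 [0.4441 0.37   0.065 ] [ 
[... 803 characters left out ...]
13 178 159 134  90 114 197 215 215 215 215
 214 213 214 212 202 123 116 153 162 179 210 214 215 214 215 214 214]
326 [213 214 215 213 215 213 215 215 215 183 163 136 121 195 215 215 215 215
 215 214 211 212 203 143 155 166 180 212 212 215 213 214 212 213 213]
330 [215 213 214 215 213 211 213 215 214 210 190 171 173 209 215 216 214 216
 215 215 214 213 207 181 177 178 204 210 206 211 209 211 214 213 212]
334 [212 211 213 211 212 211 214 215 213 215 215 215 213 214 215 217 217 215
 215 214 214 212 210 213 213 209 213 209 209 208 208 208 206 213 209]
338 [209 213 213 211 214 211 214 214 214 214 214 214 211 214 213 214 214 216
 215 216 214 215 215 214 214 212 211 209 213 210 209 202 203 206 211]
```

```bash
python3 -m pendant '[[[0,0,0,0,0,0,40],[0,0,0,0,0,0,40]]]'; python3 -c "
from workcell import bot
o=bot.get_obs();print(o['time'],o['opening'],o['qd']);print(bot.job_done())"
```

```text
time: 23.48
ee_pos: [0.5143, 0.3954, 0.0245]
tcp_rot: [-180.0, -0.0, -165.9]
wrist_force: [-0.4, -0.1, -1.1]
opening: 0.0344
23.4833 0.03435536432698656 [ 0.03042313 -0.00488552 -0.03323092  0.03626609 -0.00951742  0.00261261]
the job is handed in; nothing more can be done
None
```

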